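# Set the antenna direction dial and start it

## Task

On the antenna direction controller, push the red lever around with the fingertips, without gripping it, until the ring's white pointer points at the yellow marker, and let go of it. Only then press the green start button fully down and let it come back up, leaving the pointer on the yellow marker. Do not shift or lift the mug, the handheld radio or the stapler.

Things in the scene. Friction and masses are not known exactly. Their poses are not given: they have to be found in the camera images.
- dial_centre (a point): On the axis of the turning aluminium ring (104 mm across), at the height of its upper face: 12 mm above the controller's top, 62 mm above the desk. It turns with the ring: its x axis points out along the white pointer and lever, z is up. The dial is set when the yellow marker lies straight along this x axis.
- unit: The antenna direction controller: fixed grey box with a black top, 250 x 250 x 50 mm high. Origin on the desk, on the dial axis, 10 mm nearer the robot than the middle of the box; x points away from the robot at yaw 0.
- ring (a joint): Angle of the ring (rad), growing counter-clockwise seen from above; 0 when pointer and lever point to the controller's near side (toward the robot at controller yaw 0), travel -2.3 to 2.3. It turns with steady friction of 0.12 N m (about 2 N at the lever) and stays where it is left.
- lever_mid (a point): Middle of the red upright lever on the ring, 70 mm out from the dial axis, 23 mm above dial_centre; axes as there. A flat paddle, 28 mm long radially (56 to 84 mm from the axis), 14 mm thick across, its top 45 mm above dial_centre; sloping brace on the axis side. The white pointer tip under its outer end reaches 91 mm from the axis.
- yellow_top (a point): Centre of the top of the yellow marker: a fixed stud, 14 mm across, 5 mm high, on the controller's top, 97 to 102 mm from the dial axis, at the left or right of the dial. A like blue stud on the other side is not wanted. The lever passes inside the studs, clear of them, and starts between the two on the robot's side, less than 140 degrees of turn from the yellow one.
- start (a joint): Travel of the green start button (m): 0 up, 0.006 fully down. A spring pushes it back; fully down takes 5 N.
- start_top (a point): Centre of the top face of the green round button (26 mm across) on the controller, 98 mm from the dial axis on the side away from the robot. It is pressed straight down. The lever cannot come near it.
- mug: Blue mug, 80 mm across and 90 mm high, loose, beside the controller; origin at the centre of its underside. Leave alone.
- handset: Black handheld radio standing upright, 36 x 58 mm, 139 mm high with its stub aerial, loose, beside the controller; origin at the centre of its underside. Leave alone.
- stapler: Red and black stapler, 130 x 36 x 45 mm high, loose, behind the controller as seen from the robot; origin at the centre of its underside. Leave alone.

How it is judged:
On the way, in this order (a step that is already met when the one before it is completed fails the run):
1. the pointer stands at the yellow marker and the lever is let go (y of yellow_top in the frame of dial_centre between -0.007 and 0.007 m and x of yellow_top in the frame of dial_centre above 0.05 m and contact force between the fingers and ring_c2 below 0.2 N and contact force between the fingers and ring_c4 below 0.2 N and contact force between the fingers and ring_c5 below 0.2 N), for 0.3 s.
2. the start button is pressed down (value of joint start above 0.0045 m), for 0.02 s.
At the end, for the whole second after the job is handed in: The pointer's centre line passes within 7 mm of the centre of the yellow marker, the ring is at rest, the start button has been pressed at least 4.5 mm and is up again (all of step 1 and velocity of joint ring between -0.05 and 0.05 rad/s and value of joint start below 0.0015 m); the robot touches nothing.
It fails at once if the start button is pressed (over 3 mm) while the pointer is off the yellow marker (value of joint start above 0.003 m and not (y of yellow_top in the frame of dial_centre between -0.007 and 0.007 m and x of yellow_top in the frame of dial_centre above 0.05 m)).
It fails at once if the lever is gripped: the fingers press on both its broad sides (ring_c4, ring_c5) at once (contact force between the fingers and ring_c4 above 1 N and contact force between the fingers and ring_c5 above 1 N).
It fails at once if the mug is shifted more than 20 mm, lifted or tipped (distance of mug from where it was at the start of the episode above 0.02 m or height (world z) of mug above 0.01 m or angle between mug's own z axis and vertical above 0.3 rad).
It fails at once if the handset is shifted more than 20 mm, lifted or tipped (distance of handset from where it was at the start of the episode above 0.02 m or height (world z) of handset above 0.01 m or angle between handset's own z axis and vertical above 0.3 rad).
It fails at once if the stapler is shifted more than 20 mm, lifted or tipped (distance of stapler from where it was at the start of the episode above 0.02 m or height (world z) of stapler above 0.01 m or angle between stapler's own z axis and vertical above 0.3 rad).
It also fails if it takes over 50 s, if anything falls off the work surface, if the arm or the gripper's body presses on something with over 40 N, if the wrist force passes 120 N, or if a joint passes its speed limit or range.

## Robot

A 6-joint arm with a two-finger parallel gripper is mounted at the origin on the work surface. World frame = base frame: x ahead of the robot, y to its left, z up, the work surface at z = 0. Lengths are in m, angles in rad, forces in N, time in s.
With the tool pointing down it reaches from about 0.3 to 0.75 m from the base axis. Payload 8.5 kg.
Tool frame: the origin (TCP) lies at the centre of the arm's flange, where the gripper is bolted on; the fingertips stand 166 mm ahead of it and the grasp point (between the pads) lies 147 mm ahead of it; z points along the fingers, y is the direction in which the jaws open and shut (so a half turn about z gives the same grasp; the last joint's range is limited). The gripper opens to 88 mm and grips with 3 to 60 N. Pads are 18 mm wide; open, the fingers measure 123 mm over their backs; the gripper's body (75 mm by 187 mm) begins 45 mm behind the grasp point.
Start: joints at [1.044, 0.381, 1.297, -0, 1.464, -0.215], TCP at [0.169, 0.523, 0.405] pointing down, gripper open.
Joint ranges: [-3.11, 3.11], [-0.89, 2.33], [0.22, 2.48], [-1.42, 4.56], [0.17, 2.85], [-2.88, 2.88]. Speed limits (rad/s): [2.39, 2.39, 3.14, 3.14, 3.14, 3.14].

## Interface

Orientations are given as a unit quaternion [x, y, z, w].
In Python, from cell import manip gives the robot as it stands.
- The arm moves only by the shell command python3 -m creep 'ROWS'. ROWS is JSON, a list of rows, each a list of 7 numbers: the shift along the tool's x, y, z in mm, then the turn, a rotation vector about the tool's x, y, z in degrees, then the opening in per cent of the stroke, from 0 (shut) to 100 (fully open). A call has exactly 8 rows; each row shifts and turns the commanded pose from where the row before left it, along the tool's axes as they then stand; what a row does not reach is not made up. A row lasts 1/12 s, in which the tool goes at most 41.7 mm and 7.16 degrees, less where a joint would pass 70% of its speed; a pose out of reach is approached as far as the arm can. A call with a gripper value outside its range is refused whole. The fingers move at their own pace and stop on an object; the grip force is fixed at half the most. Time passes only in rows, so rows that do not move let the fingers close, or fill a call up. It gives the time, the measured TCP pose, the force and the opening at its end, in the units of the state.
- manip.state(): the state, without advancing time (a new reading comes with each control period).
- manip.get_image(name): name is "side" or "top"; returns a dict with "color" (384x512x3 uint8, blue, green, red), "fx", "fy", "cx", "cy" (pixels), "rvec" (rotation vector, rad) and "tvec" (3), from world to camera coordinates, as OpenCV has them. Camera axes: x right, y down, z forward; pixel columns grow to the right and rows downward; lengths in m; the calibration is good to about 2 mm. A picture is of the moment at which its call begins. There is no depth.
- manip.job_done(): hands the job in, once; it reports no verdict.
The state is a dict: "time_s": time; "joint_pos": joint angles; "qvel": joint speeds; "effort": joint torques, N m; "tool_pos": TCP position; "eef_rot": TCP orientation; "wrist_force": force on the tool from outside, world axes, zero at the start; "torque": the same for the moment, N m; "opening": finger opening in m.
Only numpy, scipy, OpenCV 4.12 (cv2) and the standard library are available. Lean on these libraries where they do the work, as an engineer would, in place of code of your own. Each camera call takes 0.05 s, during which the arm holds its last target.

## Working session

There is one attempt and no reset: what is moved stays moved. The work goes in short steps, Python scripts to look and compute and a shell command to move; the robot and the scene stay as the last step left them, time stands still between calls to the robot, and variables do not carry over. Pictures are saved under pics/ and viewed, and the job is handed in when it is done.

```bash
ls; mkdir -p pics; python3 - <<'E'
from cell import manip
import cv2
s=manip.state(); print({k:s[k] for k in ("time_s","tool_pos","eef_rot","wrist_force","opening")})
for n in("top","side"):
    d=manip.get_image(n); cv2.imwrite(f"pics/{n}0.png",d["color"]); print(n,d["fx"],d["cx"],d["cy"],d["rvec"],d["tvec"])
E
```

```text
pics
{'time_s': 0.0, 'tool_pos': array([0.16870076, 0.52345502, 0.40414397]), 'eef_rot': array([ 1.55269646e-01,  9.87871863e-01, -6.69566437e-04, -2.67069468e-04]), 'wrist_force': array([ 0.25392999, -0.11497076,  0.45388403]), 'opening': 0.08807277311555163}
top 356.62122331247474 256.14649357831564 191.03055307446866 [ 2.20716529 -2.17017798  0.07819922] [0.04060406 0.62971739 0.90350938]
side 364.1576865859018 258.3917243285074 190.5186624242824 [ 2.20182398 -0.94248612  0.37053335] [-0.39189856  0.39607816  0.50028568]
```

View pics/top0.png

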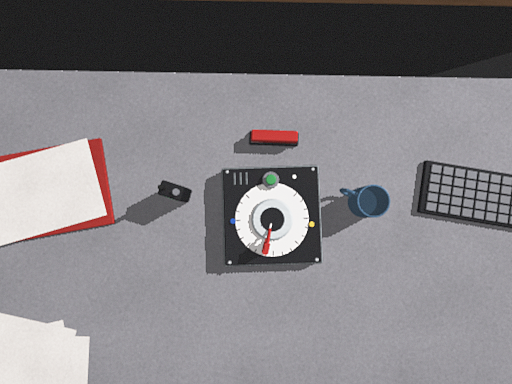

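View pics/side0.png

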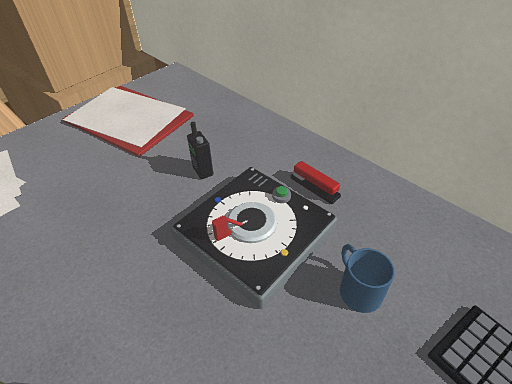

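The top view shows the yellow stud at about (312,224), the blue one at (233,221), the green button at (270,180) and the lever at about (266,245). The mug is to the right at (370,201), the radio to the left at (175,191), and the stapler is behind at (275,138).

```bash
cat > h.py <<'E'
import numpy as np, cv2
from cell import manip
def ray(d,u,v):
    R=cv2.Rodrigues(np.array(d["rvec"],float))[0]; t=np.array(d["tvec"],float)
    return -R.T@t, R.T@np.array([(u-d["cx"])/d["fx"],(v-d["cy"])/d["fy"],1])
def onz(d,p,z):
    c,r=ray(d,*p); return c+r*(z-c[2])/r[2]
def tri(d1,p1,d2,p2):
    c1,r1=ray(d1,*p1); c2,r2=ray(d2,*p2)
    s=np.linalg.lstsq(np.c_[r1,-r2],c2-c1,rcond=None)[0]
    a,b=c1+s[0]*r1,c2+s[1]*r2; return (a+b)/2, np.linalg.norm(a-b)
R_={"yellow":((18,120,90),(35,255,255)),"green":((45,80,40),(85,255,255)),"blue":((108,150,80),(125,255,255)),"red":((0,150,70),(6,255,255))}
def blobs(d,c,minA=4):
    h=cv2.cvtColor(d["color"],cv2.COLOR_BGR2HSV); m=cv2.inRange(h,*[np.array(x) for x in R_[c]])
    if c=="red": m|=cv2.inRange(h,np.array((174,150,70)),np.array((180,255,255)))
    n,l,s,ce=cv2.connectedComponentsWithStats(m)
    return [(tuple(ce[i].round(1)),s[i][4],tuple(s[i][:4])) for i in range(1,n) if s[i][4]>=minA],m
E
python3 - <<'E'
from h import *
T=manip.get_image("top");S=manip.get_image("side")
for d,n in((T,"top"),(S,"side")):
    for c in R_: print(n,c,[(tuple(map(float,b[0])),int(b[1]),tuple(map(int,b[2]))) for b in blobs(d,c)[0]])
im=cv2.resize(T["color"][150:280,200:400],None,fx=4,fy=4,interpolation=2); cv2.imwrite("pics/topz.png",im)
im=cv2.resize(S["color"][150:300,160:350],None,fx=4,fy=4,interpolation=2); cv2.imwrite("pics/sidez.png",im)
E
```

```text
top yellow [((311.2, 223.7), 30, (309, 221, 6, 6))]
top green [((270.5, 179.2), 82, (266, 175, 10, 10))]
top blue [((232.2, 220.7), 26, (230, 218, 5, 6))]
top red [((274.2, 136.0), 536, (251, 130, 47, 13)), ((93.9, 192.5), 1153, (28, 139, 87, 100)), ((16.1, 155.0), 134, (0, 149, 44, 13)), ((266.3, 243.1), 100, (262, 229, 10, 25))]
side yellow [((284.3, 252.1), 41, (281, 249, 8, 7))]
side green [((281.3, 191.1), 108, (276, 186, 12, 11))]
side blue [((217.7, 199.3), 27, (215, 197, 6, 6))]
side red [((129.3, 90.3), 64, (116, 86, 32, 11)), ((153.5, 98.2), 4, (152, 98, 4, 2)), ((152.7, 133.5), 641, (78, 111, 115, 45)), ((71.3, 123.8), 6, (69, 123, 5, 3)), ((318.4, 177.3), 504, (294, 161, 46, 34)), ((302.7, 175.6), 9, (299, 174, 8, 4)), ((223.3, 226.5), 332, (212, 216, 30, 25)), ((214.2, 232.8), 5, (214, 231, 2, 4))]
```

View pics/topz.png

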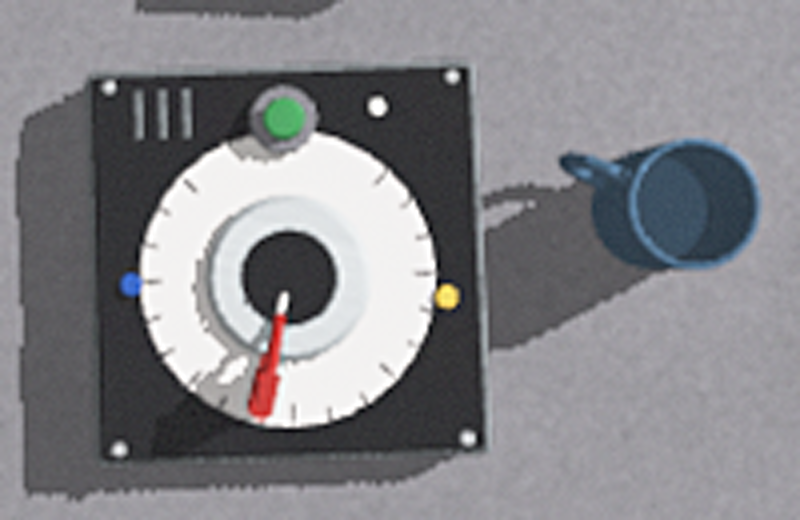

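View pics/sidez.png

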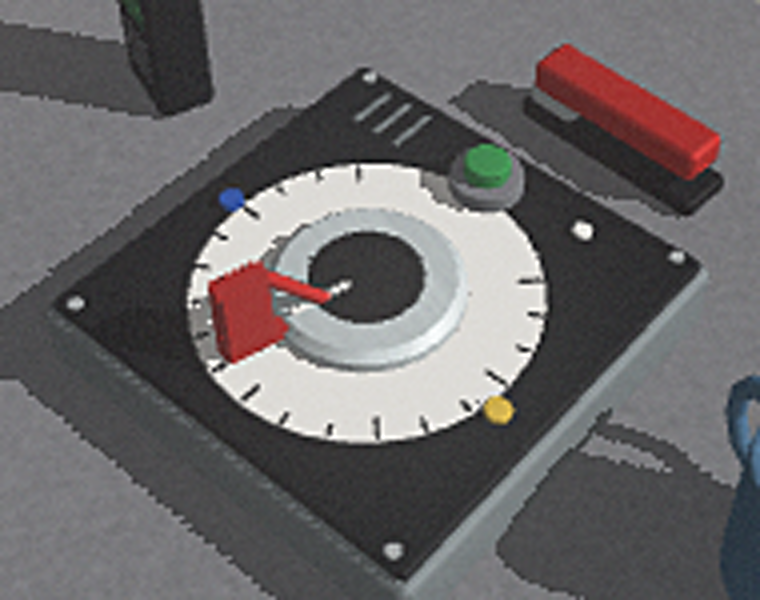

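```bash
python3 - <<'E'
from h import *
np.set_printoptions(precision=4,suppress=True)
T=manip.get_image("top");S=manip.get_image("side")
g=lambda d,c:blobs(d,c)[0][0][0]
for c in("yellow","blue","green"):
    print(c,tri(T,g(T,c),S,g(S,c)), onz(T,g(T,c),.055),onz(S,g(S,c),.055))
scr=[(200+x/4,150+y/4) for x,y in((109,87),(453,76),(468,438),(119,449))]
scs=[(160+x/4,150+y/4) for x,y in((370,76),(677,257),(394,550),(75,302))]
for z in(.052,):
    P=[onz(T,(u-.5,v-.5),z)for u,v in scr]; print(np.array(P),np.mean(P,0))
    P=[onz(S,(u-.5,v-.5),z)for u,v in scs]; print(np.array(P),np.mean(P,0))
# black hub & ring: ellipse fits
for d,n in((T,"t"),(S,"s")):
    gimg=cv2.cvtColor(d["color"],6)
    m=(gimg>200).astype(np.uint8)
    cs,_=cv2.findContours(m,0,1)
    c=max([c for c in cs if (lambda b:200<b[0]+b[2]/2<320 and 180<b[1]+b[3]/2<250)(cv2.boundingRect(c))],key=cv2.contourArea)
    h=cv2.convexHull(c); e=cv2.fitEllipse(h); print(n,e,onz(d,e[0],.0505))
# lever red
for d,n in((T,"t"),(S,"s")):
    b=[b for b in blobs(d,"red")[0] if 200<b[0][0]<290 and 205<b[0][1]<260]; print(n,b[0][0])
    l=cv2.connectedComponents(blobs(d,"red")[1])[1]
print(onz(T,(200+261/4-.5,150+412/4-.5),.107), onz(T,(200+264/4-.5,150+375/4-.5),.107), onz(T,(200+283/4-.5,150+298/4-.5),.066))
# others
print("mug rim",onz(T,(369.5,201),.09),"stapler",onz(T,(275,137),.045),"radio aerial",onz(T,(176,191),.139))
s=manip.state(); from scipy.spatial.transform import Rotation as Ro
print(Ro.from_quat(s["eef_rot"]).as_matrix())
E
```

```text
yellow (array([ 0.5473, -0.0869,  0.0534]), np.float64(0.0009841684527021651)) [ 0.5476 -0.087   0.055 ] [ 0.546  -0.0873  0.055 ]
blue (array([0.5517, 0.1097, 0.0527]), np.float64(8.960077304785203e-05)) [0.5518 0.1096 0.055 ] [0.5504 0.108  0.055 ]
green (array([0.6555, 0.0167, 0.0665]), np.float64(0.0009169224073440018)) [0.657  0.0159 0.055 ] [0.6638 0.0242 0.055 ]
[[ 0.6755  0.1261  0.052 ]
 [ 0.6862 -0.0903  0.052 ]
 [ 0.4607 -0.1009  0.052 ]
 [ 0.4505  0.1149  0.052 ]] [0.5682 0.0124 0.052 ]
[[ 0.6749  0.1263  0.052 ]
 [ 0.6842 -0.0899  0.052 ]
 [ 0.4598 -0.1011  0.052 ]
 [ 0.449   0.1151  0.052 ]] [0.567  0.0126 0.052 ]
t ((271.646728515625, 219.1851348876953), (73.27484893798828, 73.69917297363281), 160.96337890625) [0.5571 0.0114 0.0505]
s ((251.25906372070312, 225.34364318847656), (68.87984466552734, 88.60222625732422), 88.07898712158203) [0.5517 0.0068 0.0505]
t (np.float64(266.3), np.float64(243.1))
s (np.float64(223.2), np.float64(226.6))
[0.4802 0.0291 0.107 ] [0.5016 0.0277 0.107 ] [0.5455 0.0154 0.066 ]
mug rim [ 0.6049 -0.2208  0.09  ] stapler [0.7664 0.0055 0.045 ] radio aerial [0.6179 0.2327 0.139 ]
[[-0.9518  0.3067 -0.0002]
 [ 0.3067  0.9518 -0.0004]
 [ 0.0001 -0.0005 -1.    ]]
```

Rough layout: the dial axis is at (0.5575, 0.0117), controller yaw about 0.048. The lever stands about 14° to the left of the near side, and yellow needs about 98° of turn counter-clockwise. I'll push with the closed fingers on the lever's left (+y) face, and turn the wrist half round first so joint 6 stays in range.

```bash
python3 -m creep '[[-28,-21,0,0,0,0,0],[-28,-21,0,0,0,0,0],[-28,-21,0,0,0,0,0],[-28,-21,0,0,0,0,0],[-28,-21,0,0,0,0,0],[-28,-21,0,0,0,0,0],[-28,-21,0,0,0,0,0],[-28,-21,0,0,0,0,0]]'
python3 -m creep '[[-28,-21,0,0,0,0,0],[-28,-21,0,0,0,0,0],[-28,-21,0,0,0,0,0],[-28,-21,0,0,0,0,0],[-28,-21,0,0,0,0,0],[-28,-21,0,0,0,0,0],[-28,-21,0,0,0,0,0],[-28,-21,0,0,0,0,0]]'
for i in 1; do :; done
python3 -m creep '[[0,0,0,0,0,7,0],[0,0,0,0,0,7,0],[0,0,0,0,0,7,0],[0,0,0,0,0,7,0],[0,0,0,0,0,7,0],[0,0,0,0,0,7,0],[0,0,0,0,0,7,0],[0,0,0,0,0,7,0]]'
python3 -m creep '[[0,0,0,0,0,7,0],[0,0,0,0,0,7,0],[0,0,0,0,0,7,0],[0,0,0,0,0,7,0],[0,0,0,0,0,7,0],[0,0,0,0,0,7,0],[0,0,0,0,0,7,0],[0,0,0,0,0,7,0]]'
python3 -m creep '[[0,0,0,0,0,7,0],[0,0,0,0,0,7,0],[0,0,0,0,0,7,0],[0,0,0,0,0,7,0],[0,0,0,0,0,7,0],[0,0,0,0,0,7,0],[0,0,0,0,0,7,0],[0,0,0,0,0,7,0]]'
python3 - <<'E'
from h import *
from scipy.spatial.transform import Rotation as Ro
s=manip.state(); print(s["joint_pos"],s["tool_pos"],s["opening"],Ro.from_quat(s["eef_rot"]).as_matrix().round(4))
E
```

```text
time_s: 0.97
tool_pos: [0.3309, 0.2933, 0.4049]
eef_rot: [0.155, 0.988, 0.0, 0.0]
wrist_force: [0.9, 0.6, 0.3]
opening: 0.0369
time_s: 1.63
tool_pos: [0.4927, 0.0645, 0.4048]
eef_rot: [0.155, 0.988, 0.0, 0.0]
wrist_force: [0.7, 0.4, 0.3]
opening: 0.0005
time_s: 2.3
tool_pos: [0.492, 0.0662, 0.4047]
eef_rot: [0.603, 0.798, -0.0, -0.0]
wrist_force: [-0.1, 0.1, 0.1]
opening: 0.0004
time_s: 2.97
tool_pos: [0.492, 0.0662, 0.4047]
eef_rot: [0.907, 0.421, -0.0, -0.0]
wrist_force: [-0.4, 0.5, 0.3]
opening: 0.0007
time_s: 3.63
tool_pos: [0.492, 0.0662, 0.4047]
eef_rot: [0.999, -0.054, -0.0, 0.0]
wrist_force: [-0.2, -0.0, 0.1]
opening: 0.0003
[-1.05127075e-01  2.86780895e-01  1.44069700e+00 -1.23957718e-05
  1.41424977e+00  1.57406440e+00] [0.49201331 0.06623594 0.40471294] 0.0003217690399478295 [[ 9.941e-01 -1.082e-01 -1.000e-04]
 [-1.082e-01 -9.941e-01  0.000e+00]
 [-1.000e-04  0.000e+00 -1.000e+00]]
```

```bash
python3 -m creep '[[3,0,0,0,0,4,0],[3,0,0,0,0,4,0],[0,0,30,0,0,0,0],[0,0,35,0,0,0,0],[0,0,35,0,0,0,0],[0,0,34,0,0,0,0],[0,0,20,0,0,0,0],[0,0,10,0,0,0,0]]'
python3 - <<'E'
from h import *
s=manip.state(); print(s["tool_pos"])
for n,a,b in (("side",slice(100,300),slice(140,360)),("top",slice(130,290),slice(180,380))):
    d=manip.get_image(n); cv2.imwrite(f"pics/{n}1.png",cv2.resize(d["color"][a,b],None,fx=3,fy=3,interpolation=2))
E
```

```text
time_s: 4.3
tool_pos: [0.4974, 0.0654, 0.238]
eef_rot: [0.993, -0.121, -0.002, 0.0]
wrist_force: [0.9, 0.3, -0.5]
opening: 0.0002
[0.49741332 0.06541568 0.23798696]
```

View pics/side1.png

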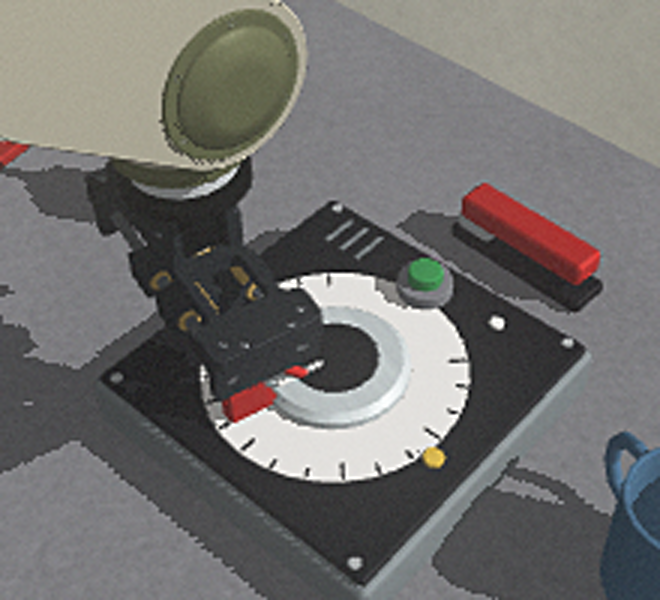

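View pics/top1.png

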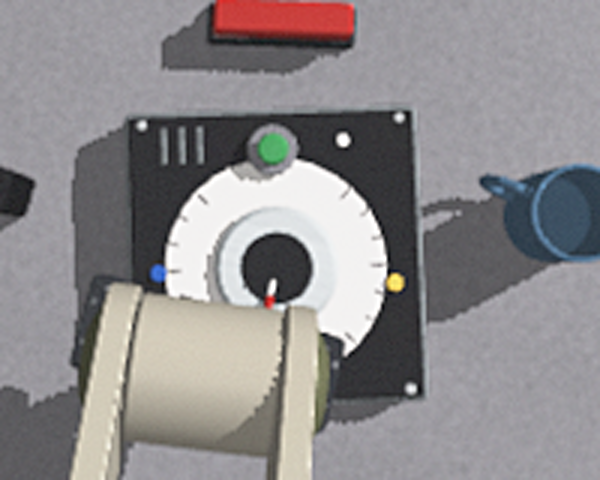

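```bash
python3 -m creep '[[0,2,0,0,0,0,0],[0,3,0,0,0,0,0],[0,3,0,0,0,0,0],[0,3,0,0,0,0,0],[0,2,0,0,0,0,0],[0,2,0,0,0,0,0],[0,2,0,0,0,0,0],[0,0,0,0,0,0,0]]'
python3 - <<'E'
from h import *
s=manip.state(); print(s["tool_pos"],s["wrist_force"],s["torque"])
d=manip.get_image("side"); cv2.imwrite(f"pics/side2.png",cv2.resize(d["color"][150:300,180:330],None,fx=4,fy=4,interpolation=2))
E
```

```text
time_s: 5.07
tool_pos: [0.4938, 0.0487, 0.2409]
eef_rot: [0.993, -0.121, 0.0, -0.0]
wrist_force: [-0.0, 0.7, 0.4]
opening: 0.0004
[0.49384757 0.04869572 0.24089716] [-0.01536039  0.72938088  0.40301689] [0.07417368 0.17594926 0.04320602]
```

View pics/side2.png

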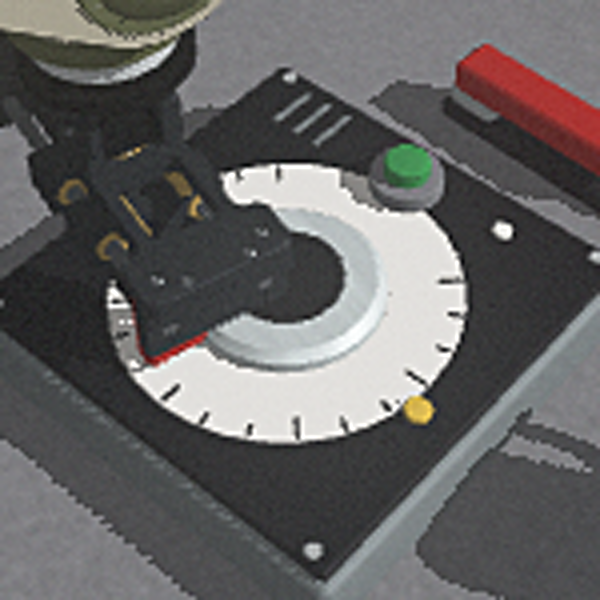

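```bash
python3 -m creep '[[-0.8,3.1,0,0,0,-2.5,0],[-1.5,6.2,0,0,0,-5,0],[-1.5,6.2,0,0,0,-5,0],[-1.5,6.2,0,0,0,-5,0],[-1.5,6.2,0,0,0,-5,0],[-1.5,6.2,0,0,0,-5,0],[-0.8,3.1,0,0,0,-2.5,0],[0,0,0,0,0,0,0]]'
cat >m.py <<'E'
from h import *
from scipy.spatial.transform import Rotation as Ro
import sys
s=manip.state(); C=np.array([.5575,.0117]); p=s["tool_pos"][:2]-C
x=Ro.from_quat(s["eef_rot"]).as_matrix()[:2,0]; y=Ro.from_quat(s["eef_rot"]).as_matrix()[:2,1]
print(s["time_s"],s["tool_pos"].round(4),"yaw",np.degrees(np.arctan2(x[1],x[0])).round(1),"C in tool x,y mm",(-p@x*1e3).round(1),(-p@y*1e3).round(1),s["wrist_force"].round(1))
k=sys.argv[1]
for n,a,b in (("side",slice(150,300),slice(180,330)),("top",slice(160,280),slice(210,330))):
    d=manip.get_image(n); cv2.imwrite(f"pics/{n}{k}_raw.png",d["color"]);cv2.imwrite(f"pics/{n}{k}.png",cv2.resize(d["color"][a,b],None,fx=4,fy=4,interpolation=2))
E
python3 m.py 3
```

```text
time_s: 5.78
tool_pos: [0.4841, 0.012, 0.2407]
eef_rot: [0.99, 0.141, -0.0, -0.0]
wrist_force: [-0.7, 0.1, 0.1]
opening: 0.0005
5.7833 [0.4841 0.012  0.2407] yaw 16.2 C in tool x,y mm 70.4 20.8 [-0.7  0.1  0.1]
```

View pics/side3.png

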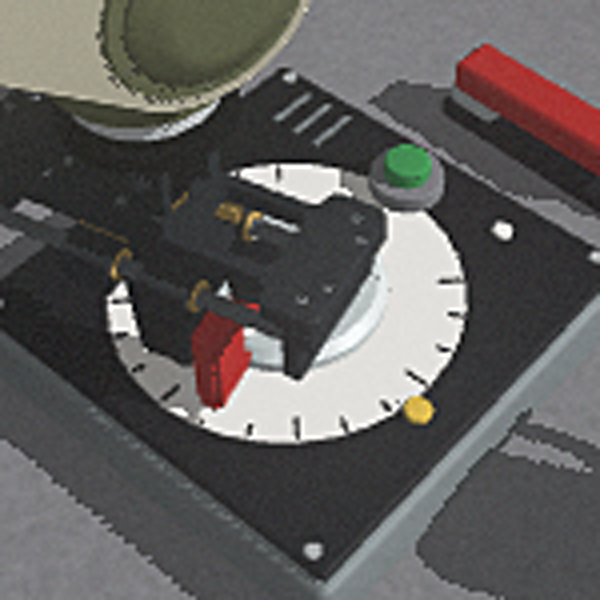

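View pics/top3.png

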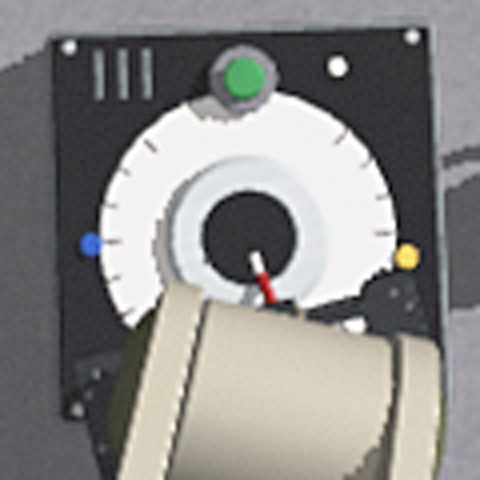

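The lever is following the fingers: it now leans past the near side, toward yellow. Tool yaw is 16° and the target is about 84°.

```bash
python3 -m creep '[[-0.8,3.1,0,0,0,-2.5,0],[-1.5,6.2,0,0,0,-5,0],[-1.5,6.2,0,0,0,-5,0],[-1.5,6.2,0,0,0,-5,0],[-1.5,6.2,0,0,0,-5,0],[-1.5,6.2,0,0,0,-5,0],[-1.5,6.2,0,0,0,-5,0],[-1.5,6.2,0,0,0,-5,0]]'
python3 -m creep '[[-1.5,6.2,0,0,0,-5,0],[-1.5,6.2,0,0,0,-5,0],[-0.8,3.1,0,0,0,-2.5,0],[-0.8,3.1,0,0,0,-2.5,0],[0,0,0,0,0,0,0],[0,0,0,0,0,0,0],[0,0,0,0,0,0,0],[0,0,0,0,0,0,0]]'
python3 m.py 4
```

```text
time_s: 6.55
tool_pos: [0.4991, -0.0321, 0.2406]
eef_rot: [0.892, 0.453, -0.001, -0.0]
wrist_force: [-3.3, 0.9, 1.3]
opening: 0.0008
time_s: 7.22
tool_pos: [0.5129, -0.0455, 0.2408]
eef_rot: [0.826, 0.563, 0.0, 0.0]
wrist_force: [1.0, 0.4, 0.8]
opening: 0.0002
7.2167 [ 0.5129 -0.0455  0.2408] yaw 68.6 C in tool x,y mm 69.5 20.7 [1.  0.4 0.8]
```

View pics/side4.png

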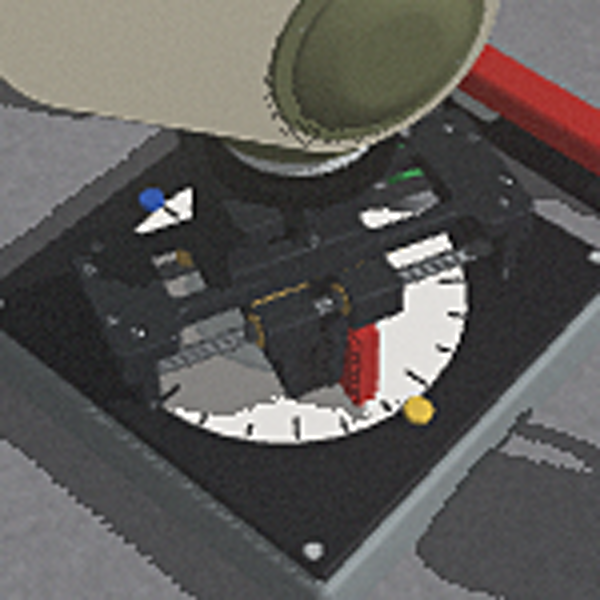

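View pics/top4.png

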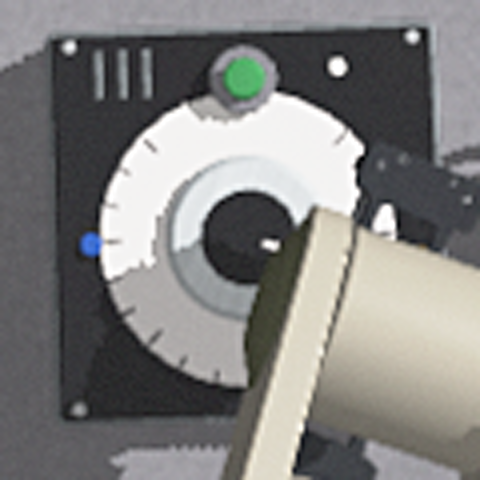

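```bash
python3 -m creep '[[0,-8,0,0,0,0,0],[0,-10,0,0,0,0,0],[0,-20,-10,0,0,0,0],[0,-20,-20,0,0,0,0],[0,-30,-20,0,0,0,0],[0,-30,-20,0,0,0,0],[0,-30,-20,0,0,0,0],[0,0,0,0,0,0,0]]'
python3 m.py 5
```

```text
time_s: 7.98
tool_pos: [0.371, 0.0101, 0.3331]
eef_rot: [0.826, 0.564, 0.001, 0.001]
wrist_force: [0.0, -0.3, -0.5]
opening: 0.0004
7.9833 [0.371  0.0101 0.3331] yaw 68.7 C in tool x,y mm 69.2 173.2 [ 0.  -0.3 -0.5]
```

View pics/side5.png

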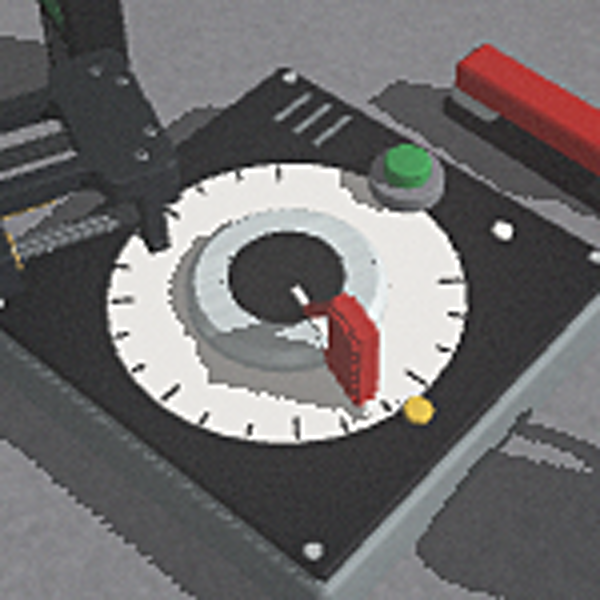

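View pics/top5.png

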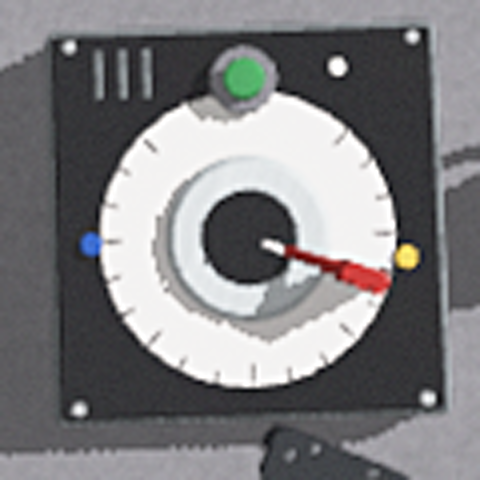

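```bash
cat > ang.py <<'E'
from h import *
import sys
k=sys.argv[1]; C=np.array([.5575,.0117])
T=manip.get_image("top");S=manip.get_image("side")
y=tri(T,blobs(T,"yellow")[0][0][0],S,blobs(S,"yellow")[0][0][0])[0][:2]
A=lambda p:np.degrees(np.arctan2(p[1]-C[1],p[0]-C[0])).round(2)
print("yellow",y.round(4),A(y))
b,m=blobs(T,"red"); n,l,s,c=cv2.connectedComponentsWithStats(m)
h=cv2.cvtColor(T["color"],cv2.COLOR_BGR2HSV)
for i in range(1,n):
    if 265<c[i][0]<320 and 200<c[i][1]<260 and s[i][4]>20:
        v,u=np.nonzero((l==i)&(h[...,2]>175)); P=np.array([onz(T,q,.107) for q in zip(u,v)])[:,:2]
        mu=P.mean(0); d=np.linalg.svd(P-mu)[2][0]; d*=np.sign(d@(mu-C))
        print("top paddle mid",mu.round(4),len(P),"r",np.linalg.norm(mu-C).round(4),"ang",A(mu),"pca",np.degrees(np.arctan2(d[1],d[0])).round(1))
# side: white pointer tip / dash from typed zoom pixels: name u v z
for a in sys.argv[2:]:
    n,u,v,z=a.split(","); d=T if n=="t" else S; o=(210,160) if n=="t" else (180,150)
    p=onz(d,(o[0]+float(u)/4-.4,o[1]+float(v)/4-.4),float(z)); print(a,p.round(4),"r",np.linalg.norm(p[:2]-C).round(4),"ang",A(p))
E
python3 ang.py 5 s,363,412,.063 t,265,243,.063 s,297,289,.063 t,388,281,.107
```

```text
yellow [ 0.4798 -0.0206] -157.43
top paddle mid [ 0.5364 -0.054 ] 51 r 0.069 ang -107.79 pca -111.6
s,363,412,.063 [ 0.5228 -0.0726  0.063 ] r 0.0911 ang -112.37
t,265,243,.063 [0.5546 0.0016 0.063 ] r 0.0105 ang -106.2
s,297,289,.063 [0.5547 0.002  0.063 ] r 0.0101 ang -105.77
t,388,281,.107 [ 0.5342 -0.0679  0.107 ] r 0.0829 ang -106.29
```

```bash
python3 m.py 5b; python3 - <<'E'
import cv2
im=cv2.imread("pics/side5_raw.png"); cv2.imwrite("pics/side5z.png",cv2.resize(im[210:265,240:300],None,fx=10,fy=10,interpolation=cv2.INTER_CUBIC))
E
```

```text
8.1833 [0.3756 0.008  0.3303] yaw 68.6 C in tool x,y mm 69.8 168.1 [0.3 0.2 0.3]
```

View pics/side5z.png

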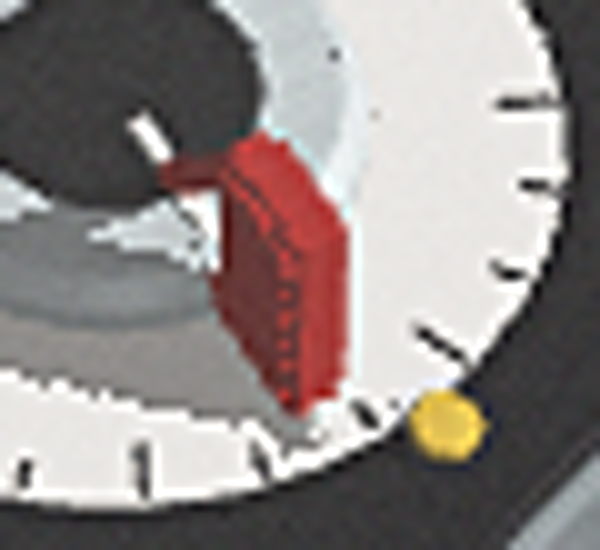

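```bash
python3 - <<'E'
from h import *
S={"x":0}
S=manip.get_image("side"); C=np.array([.5575,.0117])
for q,z in (((271,253),.063),((272.2,250),.063),((240+44.8-.5,210+42.5-.5),.055)):
    p=onz(S,q,z); print(p.round(4),np.degrees(np.arctan2(*(p[:2]-C)[::-1])),np.linalg.norm(p[:2]-C))
E
python3 -m creep '[[0,15,25,0,0,0,0],[0,25,25,0,0,0,0],[0,25,20,0,0,0,0],[0,25,15,0,0,0,0],[0,25,5,0,0,0,0],[0,16,0,0,0,0,0],[0,8,0,0,0,0,0],[0,4,0,0,0,0,0]]'
python3 -m creep '[[0,2,0,0,0,0,0],[0,1,0,0,0,0,0],[-0.6,2.5,0,0,0,-2,0],[-0.6,2.5,0,0,0,-2,0],[-0.6,2.5,0,0,0,-2,0],[-0.6,2.5,0,0,0,-2,0],[-0.6,2.5,0,0,0,-2,0],[-0.6,2.5,0,0,0,-2,0]]'
python3 -m creep '[[0,0,0,0,0,0,0],[0,0,0,0,0,0,0],[0,0,0,0,0,0,0],[0,-4,0,0,0,0,0],[0,0,0,0,0,0,0],[0,0,0,0,0,0,0],[0,0,0,0,0,0,0],[0,0,0,0,0,0,0]]'
python3 m.py 6; python3 - <<'E'
import cv2
im=cv2.imread("pics/side6_raw.png"); cv2.imwrite("pics/side6z.png",cv2.resize(im[210:265,240:300],None,fx=10,fy=10,interpolation=cv2.INTER_CUBIC))
E
```

```text
[ 0.523  -0.0741  0.063 ] -111.92314944745796 0.09245267210852655
[ 0.5295 -0.0711  0.063 ] -108.66394084009897 0.08741959618533417
[ 0.5462 -0.0871  0.055 ] -96.53475706978361 0.09948650917569675
time_s: 9.0
tool_pos: [0.5091, -0.0444, 0.2399]
eef_rot: [0.826, 0.564, -0.0, -0.0]
wrist_force: [-0.8, 0.1, -0.5]
opening: 0.0007
time_s: 9.67
tool_pos: [0.5235, -0.0524, 0.2409]
eef_rot: [0.762, 0.648, -0.001, -0.0]
wrist_force: [-2.3, -0.4, -0.1]
opening: 0.0005
time_s: 10.33
tool_pos: [0.5205, -0.052, 0.2408]
eef_rot: [0.763, 0.647, 0.0, 0.0]
wrist_force: [-0.4, -0.3, -0.5]
opening: 0.0004
10.3333 [ 0.5205 -0.052   0.2408] yaw 80.6 C in tool x,y mm 68.8 26.2 [-0.4 -0.3 -0.5]
```

View pics/side6z.png

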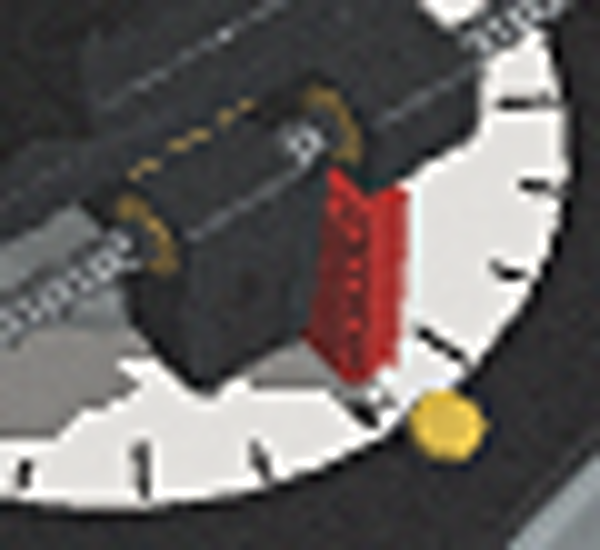

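```bash
python3 - <<'E'
from h import *
S=manip.get_image("side"); C=np.array([.5575,.0117])
for q,z in (((382,395),.063),((373,374),.063),((448,425),.055)):
    p=onz(S,(240+q[0]/10-.45,210+q[1]/10-.45),z); print(p.round(4),np.degrees(np.arctan2(*(p[:2]-C)[::-1])),np.linalg.norm(p[:2]-C))
E
```

```text
[ 0.5383 -0.0773  0.063 ] -102.17447072828806 0.09099734601520239
[ 0.5407 -0.0728  0.063 ] -101.22345079719487 0.08614773204836422
[ 0.5462 -0.0873  0.055 ] -96.53731755393501 0.0996318493489316
```

```bash
python3 -m creep '[[0,2,0,0,0,0,0],[0,2,0,0,0,0,0],[-0.45,1.9,0,0,0,-1.5,0],[-0.45,1.9,0,0,0,-1.5,0],[-0.45,1.9,0,0,0,-1.5,0],[0,0,0,0,0,0,0],[0,0,0,0,0,0,0],[0,0,0,0,0,0,0]]'
python3 -m creep '[[0,-8,0,0,0,0,0],[0,-10,0,0,0,0,0],[0,-20,-10,0,0,0,0],[0,-20,-20,0,0,0,0],[0,-30,-20,0,0,0,0],[0,-30,-20,0,0,0,0],[0,-30,-20,0,0,0,0],[0,0,0,0,0,0,0]]'
python3 m.py 7; python3 - <<'E'
import cv2
im=cv2.imread("pics/side7_raw.png"); cv2.imwrite("pics/side7z.png",cv2.resize(im[210:265,240:300],None,fx=10,fy=10,interpolation=cv2.INTER_CUBIC))
im=cv2.imread("pics/top7_raw.png"); cv2.imwrite("pics/top7z.png",cv2.resize(im[195:245,250:320],None,fx=10,fy=10,interpolation=cv2.INTER_CUBIC))
E
```

```text
time_s: 11.15
tool_pos: [0.5299, -0.0547, 0.2407]
eef_rot: [0.737, 0.676, 0.0, -0.0]
wrist_force: [-1.1, 0.1, -0.3]
opening: 0.0006
time_s: 11.82
tool_pos: [0.3784, -0.0409, 0.3332]
eef_rot: [0.737, 0.676, 0.0, 0.001]
wrist_force: [0.9, -0.4, -0.3]
opening: 0.0005
11.8167 [ 0.3784 -0.0409  0.3332] yaw 85.1 C in tool x,y mm 67.7 174.0 [ 0.9 -0.4 -0.3]
```

View pics/side7z.png

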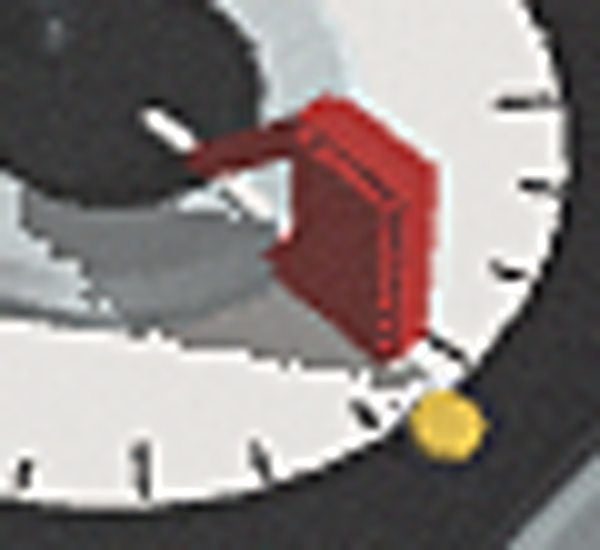

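View pics/top7z.png

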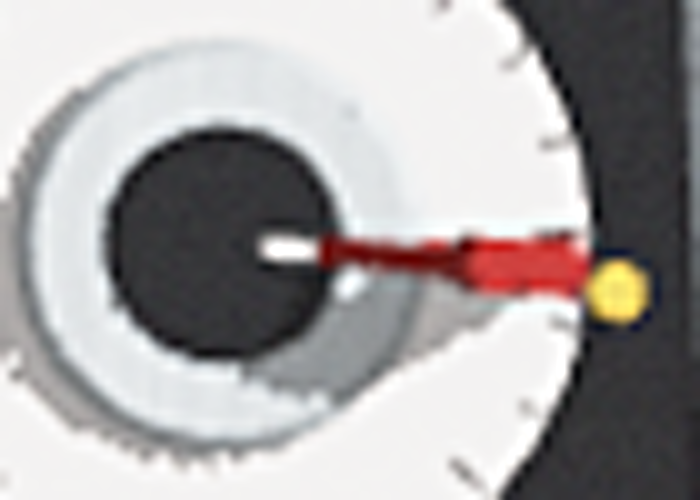

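```bash
cat > q.py <<'E'
from h import *
C=np.array([.5575,.0117]);T=manip.get_image("top");S=manip.get_image("side")
def f(d,o,q,z,t):
    p=onz(d,(o[0]+q[0]/10-.45,o[1]+q[1]/10-.45),z); print(t,p.round(4),np.degrees(np.arctan2(*(p[:2]-C)[::-1])).round(2),np.linalg.norm(p[:2]-C).round(4)); return p
s=(240,210);t=(250,195)
import sys
for a in sys.argv[1:]:
    n,u,v,z=a.split(","); f(S if n=="s" else T,s if n=="s" else t,(float(u),float(v)),float(z),a)
E
python3 q.py s,448,425,.055 s,433,372,.063 s,408,352,.063 s,150,118,.063 s,415,192,.107 s,328,108,.107 t,617,291,.055 t,585,265,.107 t,465,265,.107 t,262,246,.063 t,318,250,.063; python3 ang.py 7
```

```text
s,448,425,.055 [ 0.5462 -0.0873  0.055 ] -96.54 0.0996
s,433,372,.063 [ 0.5489 -0.0807  0.063 ] -95.33 0.0928
s,408,352,.063 [ 0.5491 -0.0742  0.063 ] -95.58 0.0863
s,150,118,.063 [0.5566 0.0018 0.063 ] -94.94 0.0099
s,415,192,.107 [ 0.5518 -0.0718  0.107 ] -93.92 0.0837
s,328,108,.107 [ 0.5556 -0.0468  0.107 ] -91.87 0.0585
t,617,291,.055 [ 0.5478 -0.0869  0.055 ] -95.64 0.0991
t,585,265,.107 [ 0.5548 -0.0711  0.107 ] -91.87 0.0829
t,465,265,.107 [ 0.5543 -0.043   0.107 ] -93.32 0.0548
t,262,246,.063 [0.5575 0.0019 0.063 ] -89.88 0.0098
t,318,250,.063 [ 0.5568 -0.0119  0.063 ] -91.78 0.0236
yellow [ 0.4482 -0.027 ] -160.5
top paddle mid [ 0.5547 -0.0573] 52 r 0.0691 ang -92.3 pca -94.1
```

```bash
python3 - <<'E'
from h import *
T=manip.get_image("top");S=manip.get_image("side")
for d,n,o in((T,"t",(249+22,195+24)),(S,"s",(241,219))):
    g=cv2.resize(cv2.cvtColor(d["color"],6),None,fx=4,fy=4,interpolation=2)
    m=(g<110).astype(np.uint8); k,l,st,ce=cv2.connectedComponentsWithStats(m)
    for i in range(1,k):
        if 4000<st[i][4]<25000 and abs(ce[i][0]/4-o[0])<15 and abs(ce[i][1]/4-o[1])<12:
            c=cv2.findContours((l==i).astype(np.uint8),0,1)[0][0]; e=cv2.fitEllipse(cv2.convexHull(c)); x,y=e[0]
            print(n,st[i],e,[onz(d,((x+.5)/4-.5,(y+.5)/4-.5),z).round(4) for z in(.062,)])
im=S["color"]; cv2.imwrite("pics/side8z.png",cv2.resize(im[195:250,215:290],None,fx=10,fy=10,interpolation=cv2.INTER_CUBIC))
E
```

```text
(no output)
```

View pics/side8z.png

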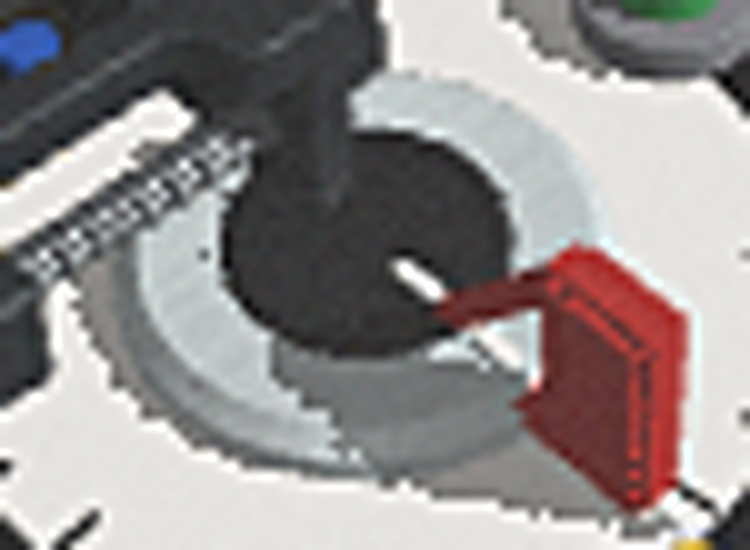

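```bash
python3 q.py s,117,93,.062 t,222.5,240,.062 | cut -c1-60; python3 - <<'E'
from h import *
T=cv2.imread("pics/top0.png"); d=manip.get_image("top")
for im in (T,cv2.imread("pics/top7_raw.png")):
    g=cv2.resize(cv2.cvtColor(im,6),None,fx=4,fy=4,interpolation=2)[200*4:240*4,250*4:300*4]
    m=(g<110).astype(np.uint8); k,l,st,ce=cv2.connectedComponentsWithStats(m)
    i=1+np.argmax(st[1:,4]); c=cv2.findContours((l==i).astype(np.uint8),0,1)[0][0]; e=cv2.fitEllipse(cv2.convexHull(c)); x,y=e[0]
    print(st[i],e,onz(d,(250+(x+.5)/4-.5,200+(y+.5)/4-.5),.062))
E
```

```text
s,117,93,.062 [0.5573 0.0119 0.062 ] 126.82 0.0003
t,222.5,240,.062 [0.5588 0.0116 0.062 ] -2.97 0.0013
[  42   31   94  129 6992] ((84.24319458007812, 92.23591613769531), (93.26437377929688, 131.5887908935547), 15.46366024017334) [0.54862146 0.01423701 0.062     ]
[  42   31  158   95 7552] ((118.90846252441406, 79.75348663330078), (101.61769104003906, 160.88824462890625), 93.92300415039062) [ 0.55664318 -0.00702594  0.062     ]
```

The side view puts the lever's outer foot at about -95.3° against yellow at -96.5°. Using the hub centre of the top view, that camera gives about -94° against -96.4°. So the pointer is inside tolerance but roughly 2° (3–4 mm) past the marker. I'll nudge it back gently from the far side.

```bash
python3 -m creep '[[0,25,0,0,0,0,0],[0,38,0,0,0,0,0],[0,38,0,0,0,0,0],[0,38,0,0,0,0,0],[0,38,0,0,0,0,0],[0,26,0,0,0,0,0],[0,0,0,0,0,0,0],[0,0,0,0,0,0,0]]'
python3 - <<'E'
import sys; sys.argv=["m","9"]
exec(open("m.py").read())
E
```

```text
time_s: 13.03
tool_pos: [0.5853, -0.0594, 0.3296]
eef_rot: [0.736, 0.677, -0.0, -0.001]
wrist_force: [0.9, 0.0, -0.1]
opening: 0.0005
13.0333 [ 0.5853 -0.0594  0.3296] yaw 85.2 C in tool x,y mm 68.5 -33.7 [ 0.9  0.  -0.1]
```

View pics/side9.png

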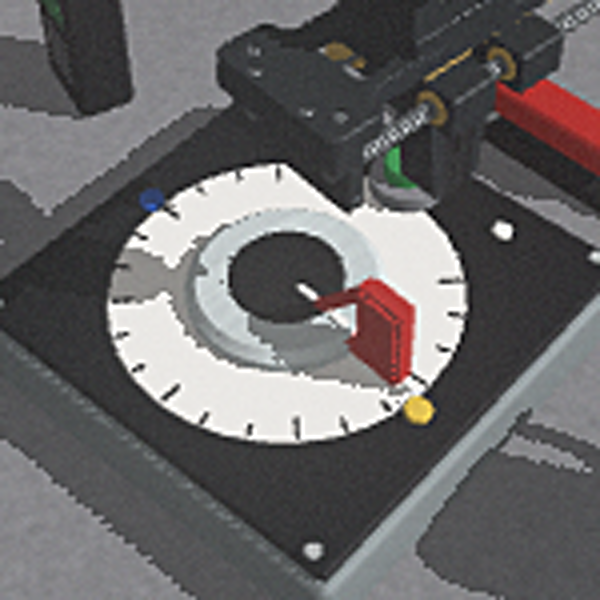

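```bash
python3 -m creep '[[0,-1,20,0,0,0.8,0],[0,-1,28,0,0,0.8,0],[0,-1,25,0,0,0,0],[0,-1,10,0,0,0,0],[0,-1,5,0,0,0,0],[0,-1,0,0,0,0,0],[0,-2,0,0,0,0,0],[0,0,0,0,0,0,0]]'
python3 m.py 10; python3 - <<'E'
import cv2
im=cv2.imread("pics/side10_raw.png"); cv2.imwrite("pics/side10z.png",cv2.resize(im[210:265,240:300],None,fx=10,fy=10,interpolation=cv2.INTER_CUBIC))
E
```

```text
time_s: 13.8
tool_pos: [0.5766, -0.0585, 0.2442]
eef_rot: [0.746, 0.666, 0.001, 0.001]
wrist_force: [0.4, 0.5, 0.1]
opening: 0.0003
13.8 [ 0.5766 -0.0585  0.2442] yaw 83.5 C in tool x,y mm 67.7 -26.8 [0.4 0.5 0.1]
```

View pics/side10z.png

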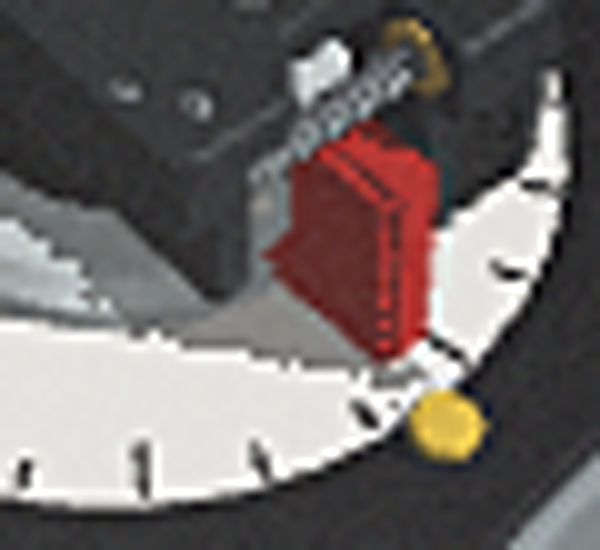

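```bash
cat > z.sh <<'E'
python3 m.py $1; python3 - <<P
import cv2
im=cv2.imread("pics/side$1_raw.png"); cv2.imwrite("pics/side$1z.png",cv2.resize(im[210:265,240:300],None,fx=10,fy=10,interpolation=cv2.INTER_CUBIC))
P
E
python3 -m creep '[[0,-1,0,0,0,0,0],[0,-1,0,0,0,0,0],[0,-1,0,0,0,0,0],[0,-0.5,0,0,0,0,0],[0,0,0,0,0,0,0],[0,0,0,0,0,0,0],[0,0,0,0,0,0,0],[0,0,0,0,0,0,0]]'
bash z.sh 11
```

```text
time_s: 14.57
tool_pos: [0.5732, -0.0581, 0.2428]
eef_rot: [0.746, 0.666, 0.0, 0.0]
wrist_force: [2.0, -0.5, 2.2]
opening: 0.0004
14.5667 [ 0.5732 -0.0581  0.2428] yaw 83.5 C in tool x,y mm 67.6 -23.5 [ 2.  -0.5  2.2]
```

View pics/side11z.png

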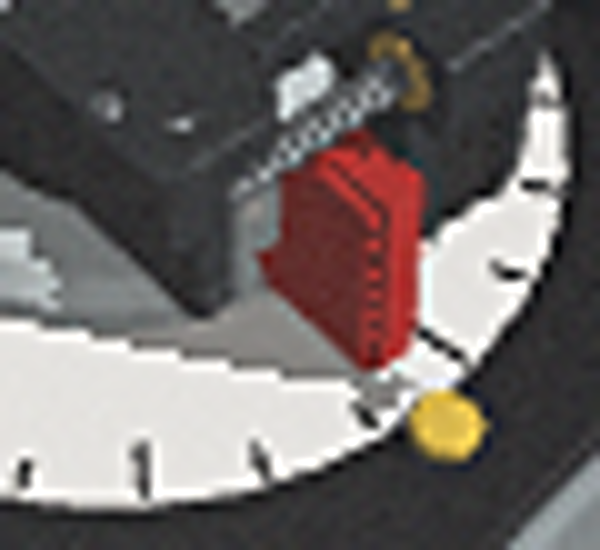

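```bash
python3 -m creep '[[0,3,0,0,0,0,0],[0,6,0,0,0,0,0],[0,4,-5,0,0,0,0],[0,0,-25,0,0,0,0],[0,0,-30,0,0,0,0],[0,0,-30,0,0,0,0],[0,0,0,0,0,0,0],[0,0,0,0,0,0,0]]'
bash z.sh 12; python3 - <<'E'
import cv2
im=cv2.imread("pics/top12_raw.png"); cv2.imwrite("pics/top12z.png",cv2.resize(im[195:245,250:320],None,fx=10,fy=10,interpolation=cv2.INTER_CUBIC))
E
```

```text
time_s: 15.33
tool_pos: [0.5863, -0.0595, 0.3343]
eef_rot: [0.746, 0.666, 0.001, 0.001]
wrist_force: [-0.1, 1.6, 0.0]
opening: 0.0008
15.3333 [ 0.5863 -0.0595  0.3343] yaw 83.5 C in tool x,y mm 67.5 -36.7 [-0.1  1.6  0. ]
```

View pics/side12z.png

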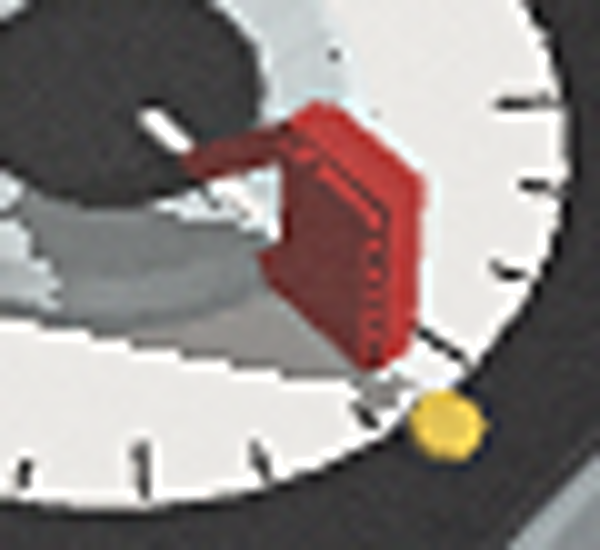

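View pics/top12z.png

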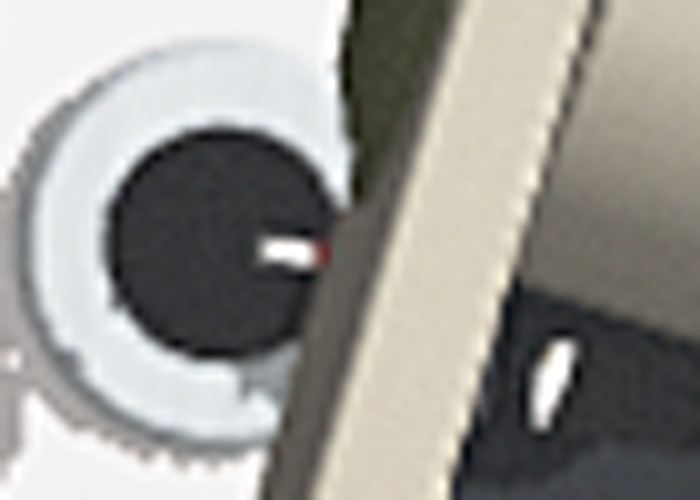

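```bash
python3 q.py s,448,425,.055 s,392,357,.063 s,403,203,.107 s,316,116,.107 s,415,382,.063 t,260,246,.063 t,318,252,.063; python3 -m creep '[[8,6,0,0,0,0,0],[14,10,0,0,0,0,0],[16,12,0,0,0,0,0],[16,12,0,0,0,0,0],[14,10,0,0,0,0,0],[10,7,0,0,0,0,0],[5,4,0,0,0,0,0],[0,0,0,0,0,0,0]]'; bash z.sh 13
```

```text
s,448,425,.055 [ 0.5462 -0.0873  0.055 ] -96.54 0.0996
s,392,357,.063 [ 0.5461 -0.0728  0.063 ] -97.65 0.0853
s,403,203,.107 [ 0.5484 -0.0719  0.107 ] -96.24 0.0841
s,316,116,.107 [ 0.5526 -0.0465  0.107 ] -94.78 0.0584
s,415,382,.063 [ 0.5448 -0.0798  0.063 ] -97.89 0.0924
t,260,246,.063 [0.5575 0.0024 0.063 ] -89.92 0.0093
t,318,252,.063 [ 0.5563 -0.0119  0.063 ] -92.97 0.0236
time_s: 16.2
tool_pos: [0.6568, 0.0172, 0.3318]
eef_rot: [0.745, 0.667, -0.0, -0.0]
wrist_force: [-1.0, -0.3, -0.6]
opening: 0.0008
16.2 [0.6568 0.0172 0.3318] yaw 83.6 C in tool x,y mm -16.5 -98.1 [-1.  -0.3 -0.6]
```

View pics/side13.png

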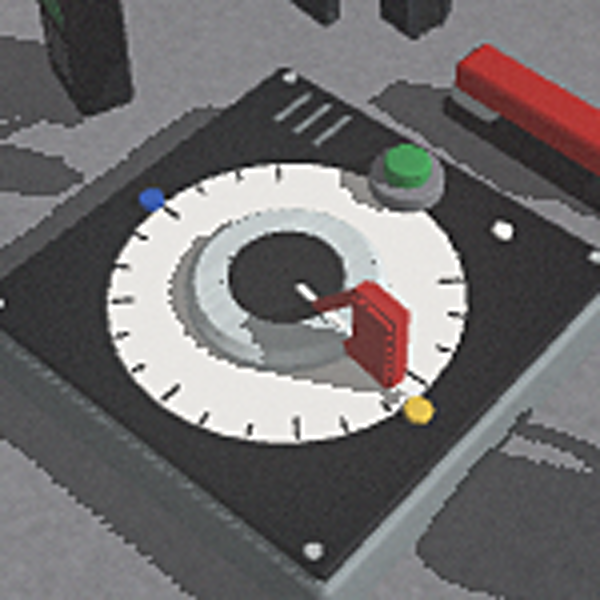

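View pics/side13z.png

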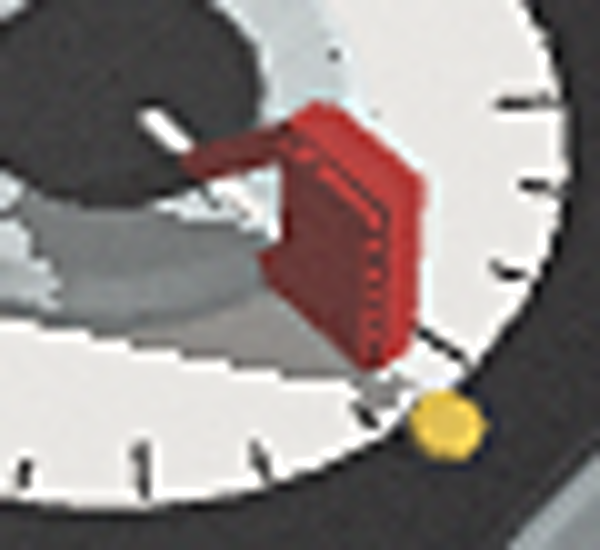

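View pics/top13.png

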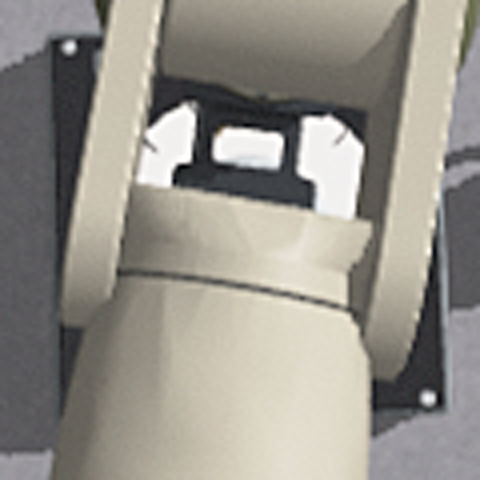

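The pointer is centred: the side-view lever readings run from -94.8° to -97.8° against yellow at -96.5°, and the contact geometry gives -95.8°. The fingers are above the button, so I'll descend.

```bash
python3 -m creep '[[0,0,15,0,0,0,0],[0,0,25,0,0,0,0],[0,0,22,0,0,0,0],[0,0,14,0,0,0,0],[0,0,8,0,0,0,0],[0,0,4,0,0,0,0],[0,0,0,0,0,0,0],[0,0,0,0,0,0,0]]'; bash z.sh 14
```

```text
time_s: 16.97
tool_pos: [0.6562, 0.0158, 0.2457]
eef_rot: [0.746, 0.666, 0.0, 0.001]
wrist_force: [-0.1, 0.4, -0.4]
opening: 0.0004
16.9667 [0.6562 0.0158 0.2457] yaw 83.5 C in tool x,y mm -15.2 -97.6 [-0.1  0.4 -0.4]
```

View pics/side14.png

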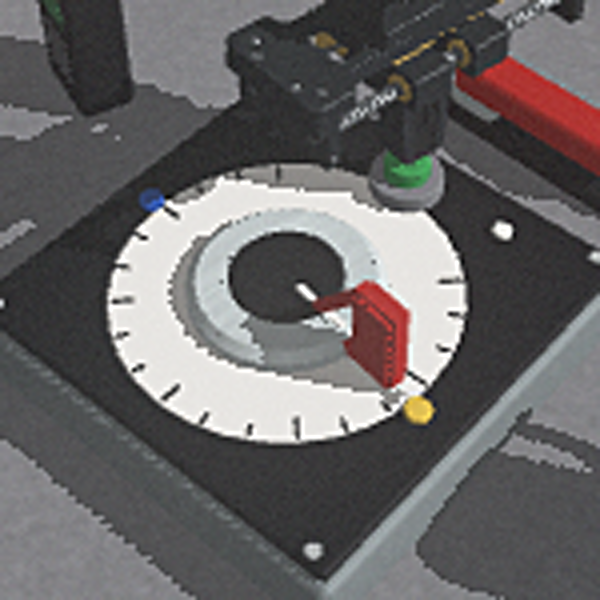

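```bash
python3 -m creep '[[0,0,3,0,0,0,0],[0,0,3,0,0,0,0],[0,0,3,0,0,0,0],[0,0,2,0,0,0,0],[0,0,2,0,0,0,0],[0,0,2,0,0,0,0],[0,0,1,0,0,0,0],[0,0,0,0,0,0,0]]'
```

```text
time_s: 17.73
tool_pos: [0.656, 0.0161, 0.2321]
eef_rot: [0.746, 0.666, 0.001, 0.001]
wrist_force: [-9.2, 1.4, 23.1]
opening: 0.0003
```

```bash
bash z.sh 15; python3 -c "
import cv2
im=cv2.imread('pics/side15_raw.png'); cv2.imwrite('pics/b15.png',cv2.resize(im[165:215,255:315],None,fx=10,fy=10,interpolation=cv2.INTER_CUBIC))"
```

```text
17.7333 [0.656  0.0161 0.2321] yaw 83.6 C in tool x,y mm -15.4 -97.3 [-9.2  1.4 23.1]
```

View pics/b15.png

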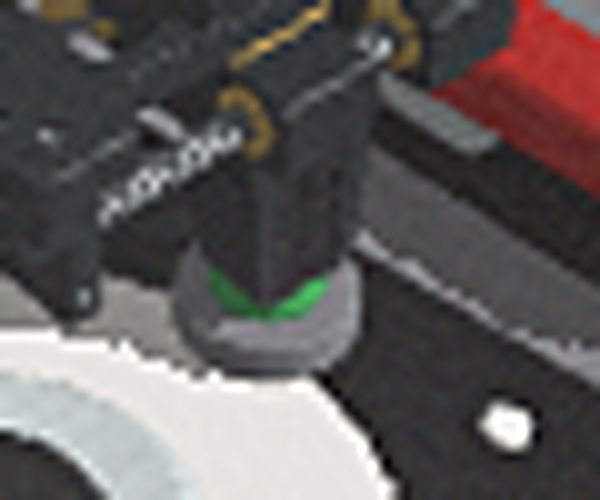

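View pics/side15z.png

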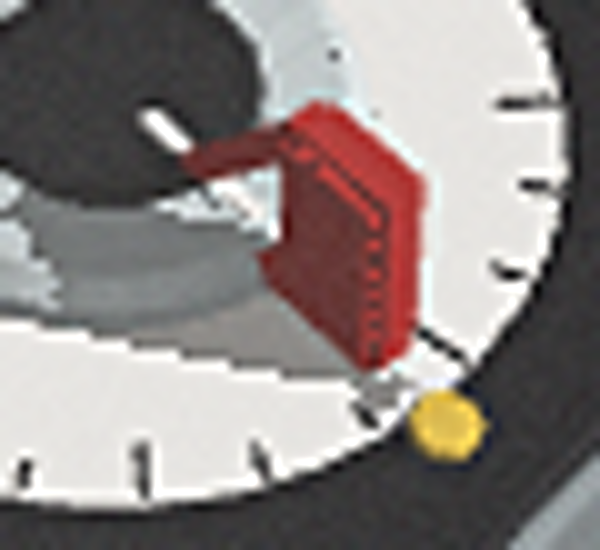

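```bash
python3 -c "
import cv2,numpy as np
o=[]
for k in (13,14,15):
    im=cv2.imread(f'pics/side{k}_raw.png'); o.append(cv2.resize(im[178:208,265:298],None,fx=8,fy=8,interpolation=cv2.INTER_CUBIC))
cv2.imwrite('pics/bcmp.png',np.hstack(o))"
```

```text
(no output)
```

View pics/bcmp.png

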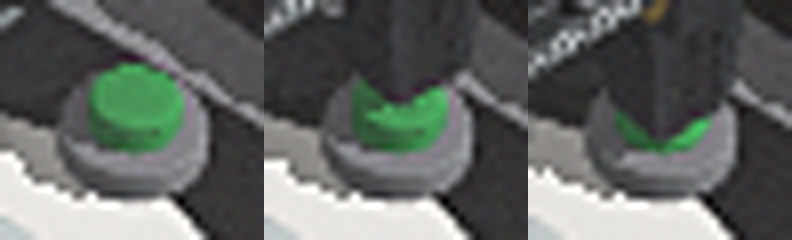

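Comparing the frames, the green button was proud by about 3 px and is now nearly flush. With 23 N on the wrist against the 5 N needed, it is bottomed. Releasing.

```bash
python3 -m creep '[[0,0,-3,0,0,0,0],[0,0,-6,0,0,0,0],[0,0,-12,0,0,0,0],[0,0,-20,0,0,0,0],[0,0,-25,0,0,0,0],[0,0,-20,0,0,0,0],[0,0,-10,0,0,0,0],[0,0,0,0,0,0,0]]'
python3 -m creep '[[0,0,0,0,0,0,0],[0,0,0,0,0,0,0],[0,0,0,0,0,0,0],[0,0,0,0,0,0,0],[0,0,0,0,0,0,0],[0,0,0,0,0,0,0],[0,0,0,0,0,0,0],[0,0,0,0,0,0,0]]'
bash z.sh 16; python3 -c "
import cv2,numpy as np
o=[]
for k in (13,15,16):
    im=cv2.imread(f'pics/side{k}_raw.png'); o.append(cv2.resize(im[178:208,265:298],None,fx=8,fy=8,interpolation=cv2.INTER_CUBIC))
cv2.imwrite('pics/bcmp2.png',np.hstack(o))"
```

```text
time_s: 18.5
tool_pos: [0.6562, 0.016, 0.3267]
eef_rot: [0.746, 0.666, 0.001, 0.001]
wrist_force: [0.1, 0.7, 0.7]
opening: -0.0
time_s: 19.17
tool_pos: [0.6561, 0.016, 0.3247]
eef_rot: [0.746, 0.666, -0.0, -0.0]
wrist_force: [0.9, 0.0, -0.5]
opening: 0.0005
19.1667 [0.6561 0.016  0.3247] yaw 83.5 C in tool x,y mm -15.4 -97.5 [ 0.9  0.  -0.5]
```

View pics/bcmp2.png

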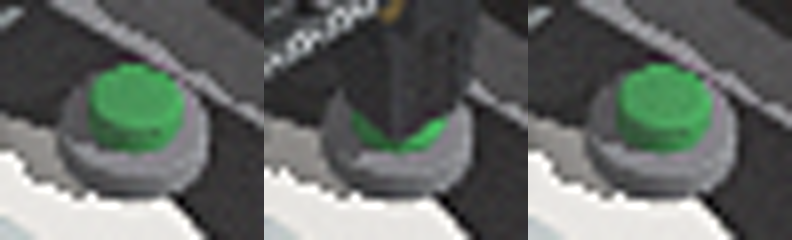

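View pics/side16_raw.png

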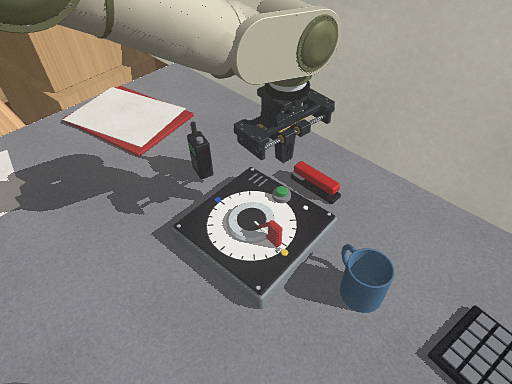

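View pics/side16z.png

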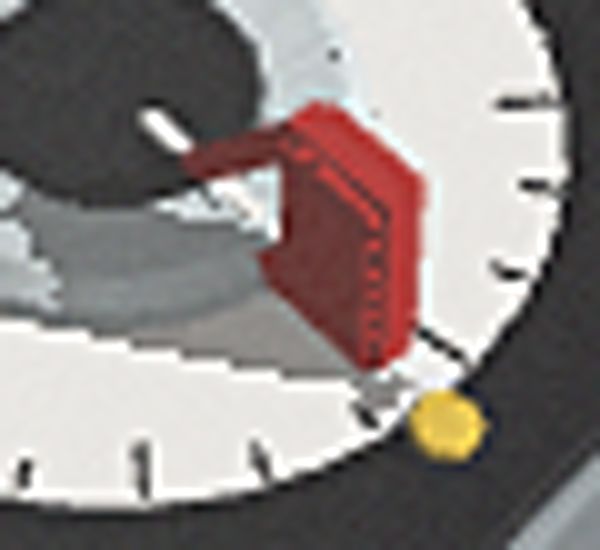

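The button is back up, the lever hasn't moved, and the mug, radio and stapler are where they started. The arm touches nothing.

```bash
python3 -c "
from cell import manip
print(manip.job_done())"
```

```text
the job is handed in; nothing more can be done
None
```

I pushed the lever round to the yellow marker with the closed fingertips and let go. I then pressed the green button down and released it. The job was handed in at about 19 s, and no verdict is reported.

- **Pointer:** The first push went about 2° (3–4 mm) past the marker, still inside the limit. I nudged it back from the other side before touching the button.
    - **Side camera:** the lever reads between -94.8° and -97.8°, against the marker at -96.5°; the limit is about ±4°.
    - **Finger contact:** the position of the fingers when they touched the lever gives about -95.8°.
    - **Top camera:** it read the lever about 1–3° further counter-clockwise than the side camera. I could not repeat it on the whole lever after the nudge because the arm was in the way.
- **Button:** It looked flush in the side view while pressed, with 23 N on the wrist against the 5 N needed. There was also about 9 N of sideways force, and I had no direct reading of the travel. After release it looked the same as before.
- **Rest of the scene:** The mug, radio and stapler look unmoved in the side view; I did not measure their positions again. The arm ended well clear, with the wrist force down at noise level.

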